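# Screen the dispenser outlet and hold its gate open

### The arm

A 6-joint arm with a two-finger parallel gripper is mounted at the origin on the work surface. World frame = base frame: x ahead of the robot, y to its left, z up, the work surface at z = 0. Lengths are in m, angles in rad, forces in N, time in s.
With the tool pointing down it reaches from about 0.3 to 0.85 m from the base axis. Payload 5.4 kg.
Tool frame: the origin (TCP) lies at the very end of the fingers, on their centre line; the grasp point (between the pads) lies 19 mm behind it; z points along the fingers, y is the line along which they close (so a half turn about z gives the same grasp; the last joint's range is limited). The gripper opens to 85 mm and grips with 20 to 120 N. Pads are 22 mm wide; open, the fingers measure 114 mm over their backs; the gripper's body (76 mm by 85 mm) begins 54 mm behind the grasp point. The pads swing forward as they close: fully open they stand 13 mm farther back than shut.
Start: joints at [1.003, 0.158, 1.597, -0, 1.386, -0.21], TCP at [0.201, 0.539, 0.231] pointing down, gripper open.
Joint ranges: [-2.91, 2.91], [-0.94, 2.29], [0.18, 2.7], [-1.29, 4.43], [0.17, 2.64], [-3, 3]. Speed limits (rad/s): [2.57, 2.57, 3.14, 3.14, 3.14, 3.14].

### API

Orientations are given as a rotation vector (axis times angle).
In Python, from bench import robot, cams, order gives the robot as it stands.
- The arm moves only by the tool drive_tool, never from a script. Its argument "rows" is a list of rows, each an object of numbers: "x", "y", "z": the shift along the tool's x, y, z in m; "wx", "wy", "wz": the turn, a rotation vector about the tool's x, y, z in degrees; "gripper": the opening, from 0 (shut) to 1 (fully open). In form: [{"x": .., "y": .., "z": .., "wx": .., "wy": .., "wz": .., "gripper": ..}, ...]. A call has 1 to 8 rows; each row shifts and turns the commanded pose from where the row before left it, along the tool's axes as they then stand; what a row does not reach is not made up. A row lasts 1/10 s, in which the tool goes at most 50 mm and 8.59 degrees, less where a joint would pass 70% of its speed; a pose out of reach is approached as far as the arm can. A call is refused whole if a number of a shift passes 0.05 or a number of a turn 8.59, either way. A call with a gripper value outside its range is refused whole. The fingers move at their own pace and stop on an object; "newtons" is the grip in N (left out, the last holds). Time passes only in rows, so rows that do not move let the fingers close. It gives the time, the measured TCP pose, the force, the opening and the grip force at its end, in the units of the state.
- robot.sense(): the state, without advancing time (a new reading comes with each control period).
- cams.get_image(name): name is "side" or "top" or "wrist"; returns (picture, depth): 384x512x3 uint8, red, green, blue; 384x512 float32, m along the optical axis (not along the pixel's ray), 0 where there is no reading.
- cams.get_calibration(name): a dict with "fx", "fy", "cx", "cy" (pixels), "R" (3x3) and "t" (3): a world point X has camera coordinates R X + t. Camera axes: x right, y down, z forward; pixel columns grow to the right and rows downward; lengths in m; the calibration is good to about 2 mm. A picture is of the moment at which its call begins: read the wrist's pose just before it. get_calibration takes no time and is no camera call; for the wrist camera it gives the pose at the moment of the call.
- order.job_done(): hands the job in; it is judged then, once.
The state is a dict: "t": time; "joint_positions": joint angles; "joint_vel": joint speeds; "tau": joint torques, N m; "position": TCP position; "eef_rot": TCP orientation; "wrist_force": force on the tool from outside, world axes, zero at the start; "wrist_torque": the same for the moment, N m; "opening": opening from 0.0 (shut) to 1.0 (fully open); "finger_force": force on a finger pad.
Only numpy, scipy, OpenCV 4.12 (cv2) and the standard library are available. Lean on these libraries where they do the work, as an engineer would, in place of code of your own. Each camera call takes 0.05 s, during which the arm holds its last target. There are 200 camera calls.

### The job

The dry-goods dispenser is to be brushed out by a colleague. First hang the white crumb guard, a bent plastic saddle, astride the bar in front of the outlet, centred on the bar, and let go of it; then pull the dispenser's spring-loaded gate slide out by its upright handle until the handle is level with the marker clip on the guide, and keep it there. Your work finishes while you are still holding the gate at the mark, with the guard hanging in place; leave the other things on the bench as they stand.

Things in the scene. Friction and masses are not known exactly. Their poses are not given: they have to be found in the camera images.
- dispenser: Fixed steel dispenser. Origin: centre of underside; x front to back (bar and outlet in front, -x), y left, z up; turned up to 9 deg. mm: housing x 0..100, y -90..90, z to 200; clear hopper r 60 at x 60, y 0, to z 318; chute to x -50, y 10..70, below z 110; base plate x -115..100, y -130..160, 12 thick; gate guide on the right (-y), x -5..45, to y -300, top z 100.
- bar_mid (a point): Middle of the guard bar on its axis (dispenser frame -100, 40, 160 mm), axes as the dispenser's. Horizontal bar, 18 mm diameter, along the dispenser's y, 100 mm each way to its posts, which end at its height. Nothing above it; above z 110 mm nothing within 95 mm behind it.
- guard: Loose guard of 3 mm bent white plastic sheet, an upside-down U standing on its feet: 36 mm over its flaps (its x), 30 mm clear between, 100 mm long (its y), 75 mm high (z up); foot lips turn out (56 mm over them). Origin: centre of underside. About 0.18 kg (varies), symmetric. Hung, its closed top rests on the bar, one flap each side, origin 63 mm below the bar's axis.
- gate (a joint): Gate slide travel in m: 0 shut, to 0.095 out; grows as it is pulled out to the right (dispenser's -y). A spring pulls it shut, about 4 N at 0 and 90 N per metre more (about 9 N at the mark); let go, it shuts by itself.
- gate_handle (a point): Point on the axis of the gate's upright black handle at gripping height, 12 mm below its top; moves with the gate. Round post, 20 mm diameter, 52 mm high, standing on the flat steel slide blade (top at z 110 mm). Shut: dispenser frame 20, -165, 150 mm, its axis 75 mm from the housing's side.
- mark: Fixed marker clip on the guide's front edge: black block 18 x 12 mm, 34 mm high, with a 4 mm thick fin on top, to z 117 mm. Origin: centre of underside, in the fin's mid-plane; axes as the dispenser's. At the mark, handle axis and fin have the same y in the dispenser's frame (handle 34 mm behind the fin): 45 to 75 mm of travel from shut.
- bowl: Bystander, to be left alone: white ceramic bowl, 100 mm across, 45 mm high. Origin: centre of its underside.
- jar: Bystander, to be left alone: glass jar with a lid, 66 mm across, 100 mm high, near the dispenser's front right. Origin: centre of its underside.
- oil: Bystander, to be left alone: oil bottle, 72 mm across, 250 mm high. Origin: centre of its underside.
- sauce: Bystander, to be left alone: squeeze bottle with a pointed tip, 64 mm across, 190 mm high. Origin: centre of its underside.
- basket: Bystander, to be left alone: bread basket, 170 mm across, 55 mm high. Origin: centre of its underside.

How it is judged:
By the outcome, as a careful person would: the job done as asked, in the order asked, and still so for the second after the job is handed in, while the arm keeps its last pose, push and grip.
It also fails if it takes over 58 s, if anything falls off the work surface, if the arm or the gripper's body presses on something with over 40 N, if the wrist force passes 120 N, or if a joint passes its speed limit or range.

## Working session

There is one attempt and no reset: what is moved stays moved. The work goes in short steps, Python scripts to look and compute and a tool call to move; the robot and the scene stay as the last step left them, time stands still between calls to the robot, and variables do not carry over. Pictures are saved under pics/ and viewed, at most 10 in all, crops included, and the job is handed in when it is done.

Besides the shell and the picture viewer there is one more tool, called after "Call:" by a JSON object that holds its "op" and its "data", one argument or row to a line. drive_tool: Moves the arm, as the interface text tells. Its arguments: {"type":"object","properties":{"rows":{"type":"array"},"newtons":{"type":"number"}},"required":["rows"]}

```bash
mkdir -p pics
python3 - <<'E'
from bench import robot,cams
import cv2,numpy as np,pickle
s=robot.sense();print(s)
D={}
for n in("side","top"):
    c=cams.get_calibration(n);im,d=cams.get_image(n);D[n]=(im,d,c)
    print(n,c)
    cv2.imwrite(f"pics/{n}0.png",cv2.cvtColor(im,4))
pickle.dump(D,open("d0.pkl","wb"))
E
ls
```

```text
{'t': 0.0, 'joint_positions': array([ 1.00291491e+00,  1.59045473e-01,  1.59824185e+00,  3.97158158e-05,
        1.38618734e+00, -2.10105725e-01]), 'joint_vel': array([ 2.29806533e-03,  5.17278989e-05,  1.53235899e-03, -1.11023113e-03,
        2.47434101e-03,  8.00311982e-04]), 'tau': array([-1.26901457e-03, -3.96024048e+01, -3.31415212e+01, -4.74124481e-04,
        8.88806971e-03, -5.19339238e-06]), 'position': array([0.20104342, 0.53807111, 0.23031409]), 'eef_rot': array([-5.58877843e-01, -3.09071861e+00,  2.71148488e-03]), 'wrist_force': array([-0.28291824, -0.39144313,  0.30389766]), 'wrist_torque': array([ 0.07972541,  0.04229095, -0.00188187]), 'finger_force': 0.0, 'opening': 0.9979297209419757}
side {'fx': 418.0259177848226, 'fy': 418.0259177848226, 'cx': 257.0751753079266, 'cy': 192.48834239968468, 'R': array([[ 0.82199679,  0.56921663,  0.01771168],
       [ 0.41139679, -0.5720113 , -0.70961662],
       [-0.3937943 ,  0.59058912, -0.70436535]]), 't': array([-0.43240561, -0.13738516,  1.72654128])}
top {'fx': 452.01112921388415, 'fy': 452.01112921388415, 'cx': 250.9458915971099, 'cy': 191.51872265645886, 'R': array([[-0.0284622 , -0.99953686, -0.01076884],
       [-0.99175915,  0.02958373, -0.1246539 ],
       [ 0.12491475,  0.00713217, -0.99214184]]), 't': array([0.01911071, 0.55540462, 1.41727412])}
d0.pkl
pics
```

View pics/top0.png

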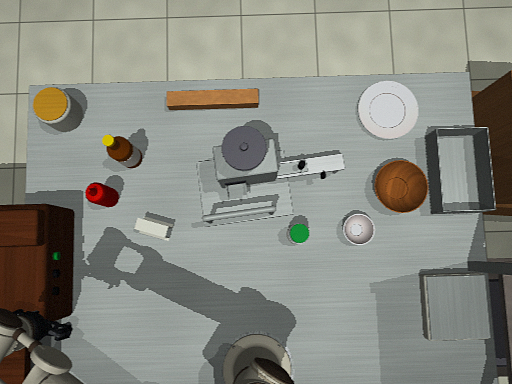

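View pics/side0.png

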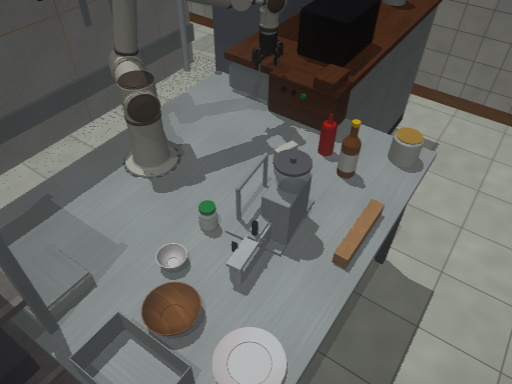

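The top view shows the guard at (153,226), the bar from (203,216) to (280,208), the handle at (302,164), the mark at (323,175) and the jar at (299,233). The side view agrees: bar at (252,185), handle at (255,228), mark at (235,246), guard at (285,146).

```bash
cat > h.py <<'E'
import numpy as np,cv2
def cloud(d,c):
    v,u=np.mgrid[:d.shape[0],:d.shape[1]]
    P=np.dstack([(u-c['cx'])/c['fx']*d,(v-c['cy'])/c['fy']*d,d])
    return (P-c['t'])@c['R']          # R^T (P-t)
def ray(c,u,v,z):
    o=-c['R'].T@c['t'];r=c['R'].T@np.array([(u-c['cx'])/c['fx'],(v-c['cy'])/c['fy'],1])
    return o+r*(z-o[2])/r[2]
def rect(P):
    (cx,cy),(w,h),a=cv2.minAreaRect(P[:,:2].astype(np.float32)*1000)
    return np.round([cx,cy,w,h,a],1)
E
python3 - <<'E'
from h import *
import pickle
D=pickle.load(open("d0.pkl","rb"))
W=cloud(D["top"][1],D["top"][2]);c=D["top"][2];im=D["top"][0]
def sel(u0,u1,v0,v1,z0,z1):
    P=W[v0:v1,u0:u1].reshape(-1,3);return P[(P[:,2]>z0)&(P[:,2]<z1)]
for n,b in dict(guard=(130,180,205,245,.06,.09),guardall=(130,180,205,245,.004,.09),bar=(195,300,190,225,.145,.18),housing=(205,290,120,190,.19,.21),lid=(210,280,120,180,.3,.34),
  handle=(290,315,150,175,.13,.17),mark=(315,332,165,182,.02,.125),guide=(280,350,145,180,.09,.125),jar=(280,320,215,250,.08,.12)).items():
    P=sel(*b);print(n,len(P),P.mean(0).round(4) if len(P) else '',np.round(np.median(P[:,2]),4) if len(P) else '',rect(P) if len(P)>4 else'')
S=cloud(D["side"][1],D["side"][2])
for n,b in dict(bar=(230,275,150,225,.145,.18),handle=(245,265,215,240,.12,.17),guard=(265,305,135,155,.06,.09)).items():
    u0,u1,v0,v1,z0,z1=b;P=S[v0:v1,u0:u1].reshape(-1,3);P=P[(P[:,2]>z0)&(P[:,2]<z1)]
    print('side',n,len(P),P.mean(0).round(4) if len(P) else'',rect(P) if len(P)>4 else'')
big=np.vstack([cv2.resize(cv2.cvtColor(im[150:260,120:220],4),(500,300)[0:1]*1+(290,) if 0 else (500,290),interpolation=2),cv2.resize(cv2.cvtColor(im[140:250,190:360],4),(500,300),interpolation=2)])
cv2.imwrite("pics/crop1.png",big)
E
```

```text
guard 379 [0.4486 0.3167 0.0755] 0.0755 [448.6 316.7 100.   35.5  72.5]
guardall 658 [0.4552 0.3167 0.0465] 0.0723 [461.1 320.7 163.3 127.   88.4]
bar 453 [0.4775 0.0399 0.167 ] 0.1671 [478.   40.1  18.4 215.6   6.4]
housing 1055 [0.6161 0.0163 0.1995] 0.1996 [630.5  17.3 100.1 180.3   6.4]
lid 1277 [0.6402 0.0191 0.3033] 0.3027 [640.6  18.7 116.8 117.1  88.8]
handle 47 [ 0.6179 -0.1487  0.1571] 0.1608 [ 619.3 -149.5   17.4   18.5   23.7]
mark 162 [ 0.6086 -0.2197  0.1004] 0.0999 [ 604.  -222.2   52.2   39.9   88.8]
guide 1016 [ 0.6214 -0.1876  0.1024] 0.101 [ 615.1 -185.7   68.5  199.4    6.3]
jar 296 [ 0.4168 -0.1384  0.0992] 0.0994 [ 416.7 -138.4   57.2   54.5   88.4]
side bar 388 [ 0.5275 -0.0138  0.1646] [526.2 -24.7 118.8 338.7  37.7]
side handle 77 [ 0.6234 -0.1579  0.1482] [ 621.5 -155.3   18.5   19.7   83. ]
side guard 149 [0.4506 0.3176 0.0738] [449.1 313.6 103.1  40.7  70.6]
```

View pics/crop1.png

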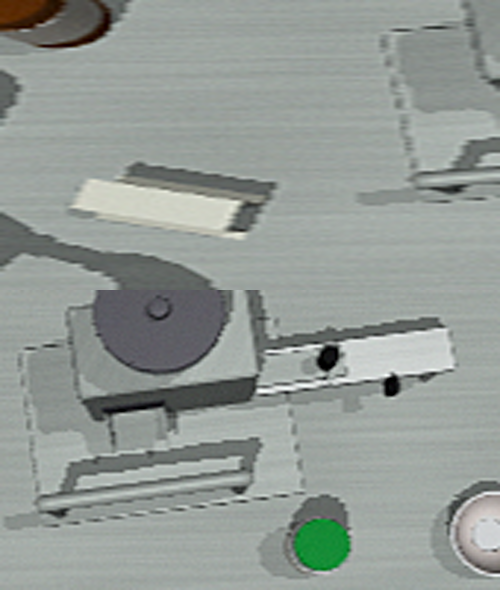

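Depth in both views agrees. Dispenser yaw is about +6.4°, the bar middle about (0.477, 0.040, 0.160), and the guard at (0.4486, 0.3167) with yaw −17.5°. I'll move over the guard first.

Call:
{"op": "drive_tool", "data": {
  "rows": [
    {"x": -0.044, "y": -0.017, "gripper": 1},
    {"x": -0.044, "y": -0.017},
    {"x": -0.044, "y": -0.017},
    {"x": -0.044, "y": -0.017},
    {"x": -0.044, "y": -0.017},
    {"x": -0.044, "y": -0.017},
    {"x": -0.044, "y": -0.017},
    {"wz": 8.5}
  ],
  "newtons": 30
}}

```text
invalid input at $.rows[0]: expected keys x, y, z, wx, wy, wz, gripper
```

Call:
{"op": "drive_tool", "data": {
  "rows": [
    {"wz": 8.5},
    {"wz": 8.5},
    {"wz": 8.5},
    {"wz": 8.5},
    {"wz": 8.5},
    {"wz": 8.5},
    {"wz": 8.5},
    {"wz": 8.5}
  ]
}}

```text
invalid input at $.rows[0]: expected keys x, y, z, wx, wy, wz, gripper
```

Call:
{"op": "drive_tool", "data": {
  "rows": [
    {"wz": 8.5},
    {"wz": 2},
    {},
    {}
  ]
}}

```text
invalid input at $.rows[0]: expected keys x, y, z, wx, wy, wz, gripper
```

```bash
cat >> h.py <<'E'
from scipy.spatial.transform import Rotation as Ro
def to(s,p,ang):
    "tool-frame shift and turn (deg) from sensed state to pointing-down pose at p with tool y at world angle ang"
    R=Ro.from_rotvec(s['eef_rot']);a=np.radians((ang+90)/2)
    T=Ro.from_rotvec(np.pi*np.array([np.cos(a),np.sin(a),0]))
    print('shift',R.inv().apply(np.array(p)-s['position']).round(4),'turn',np.degrees((R.inv()*T).as_rotvec()).round(2))
    ry=R.apply([0,1,0]);print('now',s['t'],s['position'].round(4),'tool y',np.degrees(np.arctan2(ry[1],ry[0])).round(2),'F',s['wrist_force'].round(2),'open',round(s['opening'],3),'ff',s['finger_force'])
E
python3 - <<'E'
from h import *
from bench import robot,cams
s=robot.sense();to(s,[.4486,.3167,.04],-17.5)
c=cams.get_calibration("wrist");im,d=cams.get_image("wrist")
cv2.imwrite("pics/w1.png",cv2.cvtColor(im,4))
W=cloud(d,c).reshape(-1,3);near=np.hypot(W[:,0]-.4486,W[:,1]-.3167)<.09
P=W[near&(W[:,2]>.068)&(W[:,2]<.085)];print(len(P),P.mean(0),rect(P))
E
```

```text
shift [-0.3095 -0.1204  0.1905] turn [-9.0e-02  6.0e-02  8.7e+01]
now 0.1 [0.2011 0.5381 0.2304] tool y 69.5 F [-0.6  -0.01  0.22] open 1.001 ff 0.0
0 [nan nan nan] [0. 0. 0. 0. 0.]<stdin>:7: RuntimeWarning: Mean of empty slice.
  ret = um.true_divide(
```

View pics/w1.png

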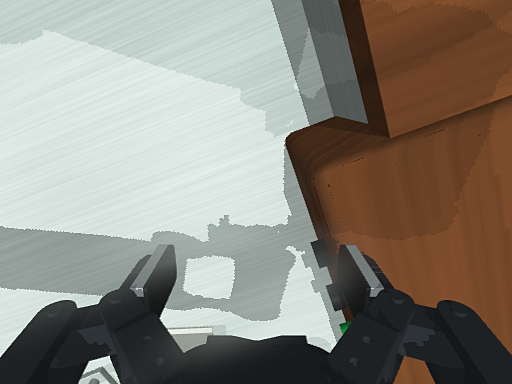

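The wrist view from the start pose shows the bench, a cabinet on the right and the tip of the guard at (195,330). The moves were refused because every key is required, so I'm resending them complete.

Call:
{"op": "drive_tool", "data": {
  "rows": [
    {"x": -0.044, "y": -0.017, "z": 0, "wx": 0, "wy": 0, "wz": 0, "gripper": 1},
    {"x": -0.044, "y": -0.017, "z": 0, "wx": 0, "wy": 0, "wz": 0, "gripper": 1},
    {"x": -0.044, "y": -0.017, "z": 0, "wx": 0, "wy": 0, "wz": 0, "gripper": 1},
    {"x": -0.044, "y": -0.017, "z": 0, "wx": 0, "wy": 0, "wz": 0, "gripper": 1},
    {"x": -0.044, "y": -0.017, "z": 0, "wx": 0, "wy": 0, "wz": 0, "gripper": 1},
    {"x": -0.044, "y": -0.017, "z": 0, "wx": 0, "wy": 0, "wz": 0, "gripper": 1},
    {"x": -0.044, "y": -0.017, "z": 0, "wx": 0, "wy": 0, "wz": 0, "gripper": 1},
    {"x": 0, "y": 0, "z": 0, "wx": 0, "wy": 0, "wz": 8.5, "gripper": 1}
  ],
  "newtons": 30
}}

```text
t: 0.95
position: [0.4519, 0.3153, 0.231]
eef_rot: [0.798, 3.037, -0.002]
wrist_force: [-1.0, -0.1, -0.8]
opening: 1.002
finger_force: 0.0
```

Call:
{"op": "drive_tool", "data": {
  "rows": [
    {"x": 0, "y": 0, "z": 0, "wx": 0, "wy": 0, "wz": 8.5, "gripper": 1},
    {"x": 0, "y": 0, "z": 0, "wx": 0, "wy": 0, "wz": 8.5, "gripper": 1},
    {"x": 0, "y": 0, "z": 0, "wx": 0, "wy": 0, "wz": 8.5, "gripper": 1},
    {"x": 0, "y": 0, "z": 0, "wx": 0, "wy": 0, "wz": 8.5, "gripper": 1},
    {"x": 0, "y": 0, "z": 0, "wx": 0, "wy": 0, "wz": 8.5, "gripper": 1},
    {"x": 0, "y": 0, "z": 0, "wx": 0, "wy": 0, "wz": 8.5, "gripper": 1},
    {"x": 0, "y": 0, "z": 0, "wx": 0, "wy": 0, "wz": 8.5, "gripper": 1},
    {"x": 0, "y": 0, "z": 0, "wx": 0, "wy": 0, "wz": 8.5, "gripper": 1}
  ]
}}

```text
t: 1.75
position: [0.448, 0.3191, 0.2309]
eef_rot: [-2.359, -2.074, 0.001]
wrist_force: [-0.2, -0.2, 0.0]
opening: 0.999
finger_force: 0.0
```

Call:
{"op": "drive_tool", "data": {
  "rows": [
    {"x": 0, "y": 0, "z": 0, "wx": 0, "wy": 0, "wz": 8.5, "gripper": 1},
    {"x": 0, "y": 0, "z": 0, "wx": 0, "wy": 0, "wz": 2, "gripper": 1},
    {"x": 0, "y": 0, "z": 0, "wx": 0, "wy": 0, "wz": 0, "gripper": 1},
    {"x": 0, "y": 0, "z": 0, "wx": 0, "wy": 0, "wz": 0, "gripper": 1}
  ]
}}

```text
t: 2.15
position: [0.4481, 0.3192, 0.2311]
eef_rot: [-2.532, -1.859, 0.001]
wrist_force: [0.4, 1.0, 0.3]
opening: 1.001
finger_force: 0.0
```

Run:
```python
from h import *
from bench import robot,cams
s=robot.sense();to(s,[.4486,.3167,.04],-17.5)
c=cams.get_calibration("wrist");im,d=cams.get_image("wrist")
cv2.imwrite("pics/w2.png",cv2.cvtColor(im,4))
W=cloud(d,c).reshape(-1,3);near=np.hypot(W[:,0]-.4486,W[:,1]-.3167)<.09
P=W[near&(W[:,2]>.068)&(W[:,2]<.085)];print(len(P),P.mean(0),rect(P) if len(P) else '')
```

```text
shift [-0.0021  0.0013  0.1911] turn [-0.02  0.02  0.06]
now 2.15 [0.4481 0.3192 0.2311] tool y -17.44 F [0.42 1.03 0.32] open 1.001 ff 0.0
2885 [0.45086315 0.31652859 0.0754302 ] [450.  314.   99.5  36.   72.8]
```

Call:
{"op": "drive_tool", "data": {
  "rows": [
    {"x": -0.003, "y": 0.0023, "z": 0.035, "wx": 0, "wy": 0, "wz": 0, "gripper": 1},
    {"x": 0, "y": 0, "z": 0.04, "wx": 0, "wy": 0, "wz": 0, "gripper": 1},
    {"x": 0, "y": 0, "z": 0.04, "wx": 0, "wy": 0, "wz": 0, "gripper": 1},
    {"x": 0, "y": 0, "z": 0.04, "wx": 0, "wy": 0, "wz": 0, "gripper": 1},
    {"x": 0, "y": 0, "z": 0.026, "wx": 0, "wy": 0, "wz": 0, "gripper": 1},
    {"x": 0, "y": 0, "z": 0.01, "wx": 0, "wy": 0, "wz": 0, "gripper": 1},
    {"x": 0, "y": 0, "z": 0, "wx": 0, "wy": 0, "wz": 0, "gripper": 0},
    {"x": 0, "y": 0, "z": 0, "wx": 0, "wy": 0, "wz": 0, "gripper": 0}
  ],
  "newtons": 30
}}

```text
t: 3.0
position: [0.4507, 0.3162, 0.0418]
eef_rot: [2.533, 1.858, 0.004]
wrist_force: [0.6, -0.5, 0.6]
opening: 0.693
finger_force: 0.0
```

Call:
{"op": "drive_tool", "data": {
  "rows": [
    {"x": 0, "y": 0, "z": 0, "wx": 0, "wy": 0, "wz": 0, "gripper": 0},
    {"x": 0, "y": 0, "z": 0, "wx": 0, "wy": 0, "wz": 0, "gripper": 0},
    {"x": 0, "y": 0, "z": 0, "wx": 0, "wy": 0, "wz": 0, "gripper": 0},
    {"x": 0, "y": 0, "z": 0, "wx": 0, "wy": 0, "wz": 0, "gripper": 0},
    {"x": 0, "y": 0, "z": 0, "wx": 0, "wy": 0, "wz": 0, "gripper": 0},
    {"x": 0, "y": 0, "z": 0, "wx": 0, "wy": 0, "wz": 0, "gripper": 0}
  ]
}}

```text
t: 3.6
position: [0.451, 0.3164, 0.0423]
eef_rot: [2.533, 1.857, 0.005]
wrist_force: [-1.2, 0.8, 8.0]
opening: 0.417
finger_force: 32.1
```

Call:
{"op": "drive_tool", "data": {
  "rows": [
    {"x": 0, "y": 0, "z": -0.015, "wx": 0, "wy": 0, "wz": 0, "gripper": 0},
    {"x": 0, "y": 0, "z": -0.03, "wx": 0, "wy": 0, "wz": 0, "gripper": 0},
    {"x": 0, "y": 0, "z": -0.035, "wx": 0, "wy": 0, "wz": 0, "gripper": 0},
    {"x": 0, "y": 0, "z": -0.035, "wx": 0, "wy": 0, "wz": 0, "gripper": 0},
    {"x": 0, "y": 0, "z": -0.035, "wx": 0, "wy": 0, "wz": 0, "gripper": 0},
    {"x": 0, "y": 0, "z": -0.035, "wx": 0, "wy": 0, "wz": 0, "gripper": 0},
    {"x": 0, "y": 0, "z": -0.025, "wx": 0, "wy": 0, "wz": 0, "gripper": 0},
    {"x": 0, "y": 0, "z": -0.01, "wx": 0, "wy": 0, "wz": 0, "gripper": 0}
  ]
}}

```text
t: 4.4
position: [0.4505, 0.3161, 0.2643]
eef_rot: [2.532, 1.857, 0.009]
wrist_force: [0.6, 0.5, -2.5]
opening: 0.415
finger_force: 31.1
```

Call:
{"op": "drive_tool", "data": {
  "rows": [
    {"x": 0, "y": 0, "z": 0, "wx": 0, "wy": 0, "wz": -4, "gripper": 0},
    {"x": 0, "y": 0, "z": 0, "wx": 0, "wy": 0, "wz": -6, "gripper": 0},
    {"x": 0, "y": 0, "z": 0, "wx": 0, "wy": 0, "wz": -6, "gripper": 0},
    {"x": 0, "y": 0, "z": 0, "wx": 0, "wy": 0, "wz": -5, "gripper": 0},
    {"x": 0, "y": 0, "z": 0, "wx": 0, "wy": 0, "wz": -2.9, "gripper": 0},
    {"x": 0, "y": 0, "z": 0, "wx": 0, "wy": 0, "wz": 0, "gripper": 0}
  ]
}}

```text
t: 5.0
position: [0.4487, 0.3153, 0.2592]
eef_rot: [-2.093, -2.341, 0.003]
wrist_force: [1.1, -1.1, -3.3]
opening: 0.42
finger_force: 31.0
```

Run:
```python
from h import *
from bench import robot,cams
s=robot.sense();to(s,[.4775,.0402,.262],6.4)
```

```text
shift [-0.2766 -0.0021 -0.0026] turn [-0.13  0.04  0.  ]
now 5.0 [0.4487 0.3153 0.2592] tool y 6.4 F [ 1.12 -1.15 -3.34] open 0.42 ff 31.035144925117493
```

Move over the bar in two calls.

Call:
{"op": "drive_tool", "data": {
  "rows": [
    {"x": -0.015, "y": 0, "z": 0, "wx": 0, "wy": 0, "wz": 0, "gripper": 0},
    {"x": -0.03, "y": 0, "z": 0, "wx": 0, "wy": 0, "wz": 0, "gripper": 0},
    {"x": -0.04, "y": 0, "z": 0, "wx": 0, "wy": 0, "wz": 0, "gripper": 0},
    {"x": -0.045, "y": 0, "z": 0, "wx": 0, "wy": 0, "wz": 0, "gripper": 0},
    {"x": -0.045, "y": 0, "z": 0, "wx": 0, "wy": 0, "wz": 0, "gripper": 0},
    {"x": -0.045, "y": 0, "z": 0, "wx": 0, "wy": 0, "wz": 0, "gripper": 0},
    {"x": -0.035, "y": -0.002, "z": 0, "wx": 0, "wy": 0, "wz": 0, "gripper": 0},
    {"x": -0.015, "y": 0, "z": 0, "wx": 0, "wy": 0, "wz": 0, "gripper": 0}
  ]
}}

```text
t: 5.8
position: [0.4771, 0.0434, 0.26]
eef_rot: [2.099, 2.337, -0.002]
wrist_force: [-0.1, 0.1, -2.6]
opening: 0.417
finger_force: 31.0
```

Call:
{"op": "drive_tool", "data": {
  "rows": [
    {"x": -0.006, "y": 0, "z": 0, "wx": 0, "wy": 0, "wz": 0, "gripper": 0},
    {"x": 0, "y": 0, "z": 0, "wx": 0, "wy": 0, "wz": 0, "gripper": 0},
    {"x": 0, "y": 0, "z": 0, "wx": 0, "wy": 0, "wz": 0, "gripper": 0}
  ]
}}

```text
t: 6.1
position: [0.478, 0.0418, 0.2602]
eef_rot: [-2.093, -2.342, -0.0]
wrist_force: [0.3, -0.5, -2.1]
opening: 0.419
finger_force: 31.0
```

Run:
```python
from h import *
from bench import robot,cams
s=robot.sense();to(s,[.4775,.0402,.202],6.4)
tiles=[]
for n,(u0,u1,v0,v1) in dict(top=(190,320,150,250),side=(200,330,110,210),wrist=(0,512,0,384)).items():
    c=cams.get_calibration(n);im,d=cams.get_image(n)
    k=im[v0:v1,u0:u1];tiles.append(cv2.resize(cv2.cvtColor(k,4),(400,300),interpolation=2))
    W=cloud(d,c).reshape(-1,3);rgb=im.reshape(-1,3).astype(int)
    m=(np.hypot(W[:,0]-.4775,W[:,1]-.04)<.1)&(W[:,2]>.2)&(W[:,2]<.31)&(rgb.min(1)>120)&(d.ravel()>0)
    P=W[m];print(n,m.sum());
    if m.sum()>20:print(P.min(0),P.max(0),rect(P))
    b=(np.hypot(W[:,0]-.4775,W[:,1]-.04)<.13)&(W[:,2]>.155)&(W[:,2]<.175)
    if b.sum()>20:print('bar',rect(W[b]))
    np.savez(f"l_{n}.npz",im=im,d=d)
cv2.imwrite("pics/c2.png",np.vstack([np.hstack(tiles[:2]),np.hstack([tiles[2],tiles[2]*0])]))
```

```text
shift [-0.0015 -0.0006  0.0582] turn [-0.02 -0.03  0.01]
now 6.1 [0.478  0.0418 0.2602] tool y 6.41 F [ 0.25 -0.45 -2.08] open 0.419 ff 30.965637490153313
top 13
bar [524.8  36.8 110.3 198.3   6.3]
side 42
[ 0.46568854 -0.01174473  0.2178532 ] [0.50126575 0.09351479 0.29584371] [482.9  40.8 106.6  30.2  86.2]
bar [481.   36.6  18.7 217.7   5.5]
wrist 13040
[0.43830554 0.00711115 0.21816916] [0.5094784  0.09159055 0.30827416] [474.2  47.6  71.2  82.2   6.4]
bar [524.8  59.4 123.5 179.   69.6]
```

View pics/c2.png

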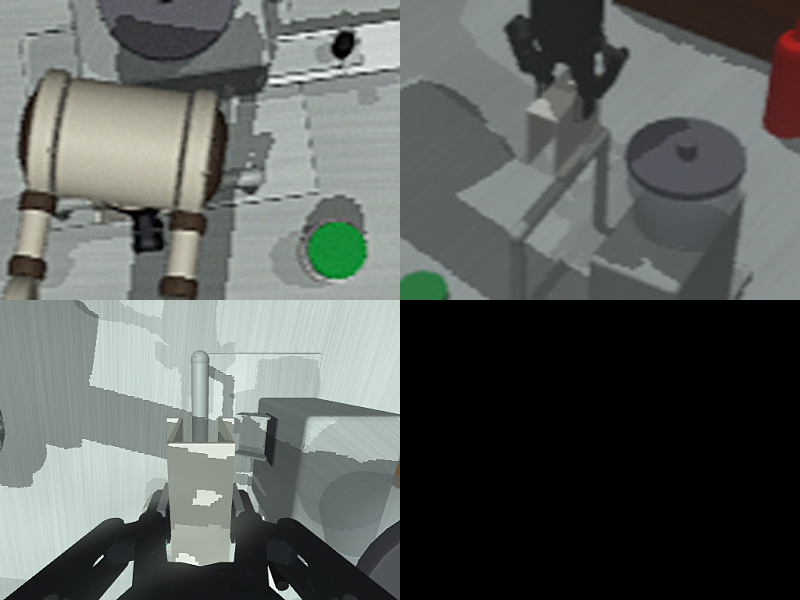

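The crops show the guard held level above the bar. In the wrist tile the flaps straddle the bar laterally (bar column about 200, guard about 168–232). Next: a numerical check of lateral and lengthwise centring.

Run:
```python
from h import *
from bench import robot,cams
c=cams.get_calibration("wrist");f=np.load("l_wrist.npz");W=cloud(f['d'],c).reshape(-1,3)
rgb=f['im'].reshape(-1,3).astype(int)
a=np.radians(6.4);ex=np.array([np.cos(a),np.sin(a)]);ey=np.array([-ex[1],ex[0]])
Q=np.c_[(W[:,:2]-[.4775,.0402])@ex,(W[:,:2]-[.4775,.0402])@ey,W[:,2]]*1000
def st(n,m,k=(0,1,2)):
    P=Q[m];print(n,m.sum(),[np.percentile(P[:,i],[.5,50,99.5]).round(1) for i in k])
top=(abs(Q[:,0])<30)&(abs(Q[:,1])<70)&(Q[:,2]>285)&(Q[:,2]<305)&(rgb.min(1)>90);st('guard top',top)
for y0 in(10,25,40):st(f'top y{y0}',top&(abs(Q[:,1]-y0)<3))
bar=(abs(Q[:,0])<25)&(Q[:,1]>55)&(Q[:,1]<130)&(Q[:,2]>158)&(Q[:,2]<175);st('bar',bar)
for y0 in(65,80,95):st(f'bar y{y0}',bar&(abs(Q[:,1]-y0)<3))
f=np.load("l_side.npz");c=cams.get_calibration("side");W=cloud(f['d'],c).reshape(-1,3)
Q=np.c_[(W[:,:2]-[.4775,.0402])@ex,(W[:,:2]-[.4775,.0402])@ey,W[:,2]]*1000
rgb=f['im'].reshape(-1,3).astype(int)
st('side guard',(abs(Q[:,0])<30)&(abs(Q[:,1])<80)&(Q[:,2]>205)&(Q[:,2]<300)&(rgb.min(1)>80))
st('side bar',(abs(Q[:,0])<25)&(abs(Q[:,1])<130)&(Q[:,2]>158)&(Q[:,2]<175))
```

```text
guard top 12915 [array([-21.2,   1.3,  23.9]), array([-30.9,  14. ,  48.6]), array([287.4, 293.4, 299.1])]
top y10 1308 [array([-22.7,   0.9,  25.6]), array([ 7.1, 11. , 12.9]), array([285.4, 293.4, 300. ])]
top y25 1035 [array([-16.2,   1.7,  19.4]), array([22., 25., 28.]), array([292. , 293.3, 294.8])]
top y40 1170 [array([-16.2,   1.3,  19.3]), array([37., 40., 43.]), array([291.9, 293.3, 294.9])]
bar 1418 [array([-7.7,  1.3, 10.1]), array([ 55.2,  80.8, 105.1]), array([161. , 168.2, 170.9])]
bar y65 163 [array([-6.9,  1.3,  9.6]), array([62.1, 65.2, 67.9]), array([163.7, 168.2, 170.8])]
bar y80 168 [array([-7.7,  1.3,  9.4]), array([77. , 80. , 82.3]), array([160.9, 168.4, 170.9])]
bar y95 188 [array([-7.5,  1.3, 10. ]), array([92. , 94.9, 97.9]), array([161.9, 168.5, 171. ])]
side guard 413 [array([-25.7,  11.5,  29.2]), array([-54.5, -26.6,  47.8]), array([217.4, 257.8, 296.2])]
side bar 201 [array([-7. ,  5.6, 11.5]), array([-112.4,  -33.8,   98.9]), array([158.9, 166.4, 172.9])]
```

Guard and bar agree laterally to 0.1 mm and are parallel; lengthwise they are within about 2 mm. The guard needs to go down about 121 mm, so I'll stop just short.

Call:
{"op": "drive_tool", "data": {
  "rows": [
    {"x": 0, "y": 0, "z": 0.01, "wx": 0, "wy": 0, "wz": 0, "gripper": 0},
    {"x": 0, "y": 0, "z": 0.02, "wx": 0, "wy": 0, "wz": 0, "gripper": 0},
    {"x": 0, "y": 0, "z": 0.02, "wx": 0, "wy": 0, "wz": 0, "gripper": 0},
    {"x": 0, "y": 0, "z": 0.02, "wx": 0, "wy": 0, "wz": 0, "gripper": 0},
    {"x": 0, "y": 0, "z": 0.02, "wx": 0, "wy": 0, "wz": 0, "gripper": 0},
    {"x": 0, "y": 0, "z": 0.018, "wx": 0, "wy": 0, "wz": 0, "gripper": 0},
    {"x": 0, "y": 0, "z": 0.008, "wx": 0, "wy": 0, "wz": 0, "gripper": 0},
    {"x": 0, "y": 0, "z": 0, "wx": 0, "wy": 0, "wz": 0, "gripper": 0}
  ]
}}

```text
t: 7.05
position: [0.4771, 0.0416, 0.1427]
eef_rot: [-2.092, -2.34, 0.003]
wrist_force: [-0.1, -0.9, -1.0]
opening: 0.415
finger_force: 30.9
```

Call:
{"op": "drive_tool", "data": {
  "rows": [
    {"x": 0, "y": 0, "z": 0.002, "wx": 0, "wy": 0, "wz": 0, "gripper": 0},
    {"x": 0, "y": 0, "z": 0.002, "wx": 0, "wy": 0, "wz": 0, "gripper": 0},
    {"x": 0, "y": 0, "z": 0, "wx": 0, "wy": 0, "wz": 0, "gripper": 0}
  ]
}}

```text
t: 7.35
position: [0.4787, 0.0412, 0.1408]
eef_rot: [2.093, 2.341, 0.001]
wrist_force: [-0.4, -0.2, -2.6]
opening: 0.416
finger_force: 30.9
```

Call:
{"op": "drive_tool", "data": {
  "rows": [
    {"x": 0, "y": 0, "z": 0.001, "wx": 0, "wy": 0, "wz": 0, "gripper": 0},
    {"x": 0, "y": 0, "z": 0.001, "wx": 0, "wy": 0, "wz": 0, "gripper": 0},
    {"x": 0, "y": 0, "z": 0, "wx": 0, "wy": 0, "wz": 0, "gripper": 0}
  ]
}}

```text
t: 7.65
position: [0.4787, 0.0411, 0.1393]
eef_rot: [2.093, 2.341, 0.001]
wrist_force: [-1.7, 0.3, 3.1]
opening: 0.418
finger_force: 31.7
```

Contact is felt; release and rise.

Call:
{"op": "drive_tool", "data": {
  "rows": [
    {"x": 0, "y": 0, "z": 0, "wx": 0, "wy": 0, "wz": 0, "gripper": 1},
    {"x": 0, "y": 0, "z": 0, "wx": 0, "wy": 0, "wz": 0, "gripper": 1},
    {"x": 0, "y": 0, "z": 0, "wx": 0, "wy": 0, "wz": 0, "gripper": 1},
    {"x": 0, "y": 0, "z": 0, "wx": 0, "wy": 0, "wz": 0, "gripper": 1},
    {"x": 0, "y": 0, "z": 0, "wx": 0, "wy": 0, "wz": 0, "gripper": 1},
    {"x": 0, "y": 0, "z": 0, "wx": 0, "wy": 0, "wz": 0, "gripper": 1},
    {"x": 0, "y": 0, "z": 0, "wx": 0, "wy": 0, "wz": 0, "gripper": 1},
    {"x": 0, "y": 0, "z": 0, "wx": 0, "wy": 0, "wz": 0, "gripper": 1}
  ]
}}

```text
t: 8.45
position: [0.4783, 0.0412, 0.1383]
eef_rot: [2.094, 2.342, -0.0]
wrist_force: [-0.9, 1.2, -1.1]
opening: 0.997
finger_force: 0.0
```

Call:
{"op": "drive_tool", "data": {
  "rows": [
    {"x": 0, "y": 0, "z": -0.01, "wx": 0, "wy": 0, "wz": 0, "gripper": 1},
    {"x": 0, "y": 0, "z": -0.02, "wx": 0, "wy": 0, "wz": 0, "gripper": 1},
    {"x": 0, "y": 0, "z": -0.03, "wx": 0, "wy": 0, "wz": 0, "gripper": 1},
    {"x": 0, "y": 0, "z": -0.03, "wx": 0, "wy": 0, "wz": 0, "gripper": 1},
    {"x": 0, "y": 0, "z": -0.03, "wx": 0, "wy": 0, "wz": 0, "gripper": 1},
    {"x": 0, "y": 0, "z": -0.03, "wx": 0, "wy": 0, "wz": 0, "gripper": 1},
    {"x": 0, "y": 0, "z": -0.02, "wx": 0, "wy": 0, "wz": 0, "gripper": 1},
    {"x": 0, "y": 0, "z": 0, "wx": 0, "wy": 0, "wz": 0, "gripper": 1}
  ]
}}

```text
t: 9.25
position: [0.48, 0.0409, 0.3127]
eef_rot: [2.09, 2.337, 0.006]
wrist_force: [-0.3, -0.3, 0.4]
opening: 1.001
finger_force: 0.0
```

Call:
{"op": "drive_tool", "data": {
  "rows": [
    {"x": -0.02, "y": 0, "z": 0, "wx": 0, "wy": 0, "wz": 0, "gripper": 1},
    {"x": -0.04, "y": 0, "z": 0, "wx": 0, "wy": 0, "wz": 0, "gripper": 1},
    {"x": -0.04, "y": 0, "z": 0, "wx": 0, "wy": 0, "wz": 0, "gripper": 1},
    {"x": -0.04, "y": 0, "z": 0, "wx": 0, "wy": 0, "wz": 0, "gripper": 1},
    {"x": -0.04, "y": 0, "z": 0, "wx": 0, "wy": 0, "wz": 0, "gripper": 1},
    {"x": -0.02, "y": 0, "z": 0, "wx": 0, "wy": 0, "wz": 0, "gripper": 1},
    {"x": 0, "y": 0, "z": 0, "wx": 0, "wy": 0, "wz": 0, "gripper": 1}
  ]
}}

```text
t: 9.95
position: [0.4999, -0.1597, 0.3068]
eef_rot: [-2.097, -2.337, 0.001]
wrist_force: [0.1, 0.9, 0.2]
opening: 1.001
finger_force: 0.0
```

```bash
cat > look.py <<'E'
from h import *
from bench import robot,cams
import sys
O=np.array([.5808,.0117]);a=np.radians(6.4);ex=np.array([np.cos(a),np.sin(a)]);ey=np.array([-ex[1],ex[0]])
def disp(W):return np.c_[(W[:,:2]-O)@ex,(W[:,:2]-O)@ey,W[:,2]]*1000
def st(n,Q,m):
    P=Q[m];print(n,m.sum(),[np.percentile(P[:,i],[1,50,99]).round(1) for i in range(3)] if m.sum() else'')
def look(n):
    c=cams.get_calibration(n);im,d=cams.get_image(n);Q=disp(cloud(d,c).reshape(-1,3));rgb=im.reshape(-1,3).astype(int)
    dk=(rgb.max(1)<70)&(d.ravel()>0)
    print('--',n)
    st('handle',Q,dk&(abs(Q[:,0]-20)<18)&(Q[:,1]<-140)&(Q[:,1]>-290)&(Q[:,2]>120)&(Q[:,2]<166))
    st('fin',Q,dk&(abs(Q[:,0]+14)<22)&(Q[:,1]<-195)&(Q[:,1]>-260)&(Q[:,2]>102)&(Q[:,2]<122))
    st('block',Q,dk&(abs(Q[:,0]+14)<22)&(Q[:,1]<-195)&(Q[:,1]>-260)&(Q[:,2]>60)&(Q[:,2]<102))
    st('guard',Q,(rgb.min(1)>90)&(abs(Q[:,0]+100)<30)&(abs(Q[:,1]-40)<80)&(Q[:,2]>171)&(Q[:,2]<181))
    st('flap',Q,(rgb.min(1)>60)&(abs(Q[:,0]+100)<45)&(abs(Q[:,1]-40)<85)&(Q[:,2]>85)&(Q[:,2]<150))
    return im
E
python3 - <<'E'
from look import *
T=[cv2.cvtColor(look(n),4) for n in("top","side","wrist")]
s=robot.sense();p=O+.020*ex-.165*ey;to(s,[*p,.30],-83.6)
cv2.imwrite("pics/c3.png",np.vstack([np.hstack([cv2.resize(T[0][140:240,190:340],(400,280),interpolation=2),cv2.resize(T[1][130:270,190:330],(400,280),interpolation=2)]),np.hstack([cv2.resize(T[2],(400,300)),np.zeros((300,400,3),np.uint8)])]))
E
```

```text
-- top
handle 24 [array([13.1, 20.6, 30.2]), array([-167.5, -159.2, -154.6]), array([125.3, 160. , 165.4])]
fin 0 
block 0 
guard 287 [array([-115.7,  -99.1,  -80.2]), array([-21.4,  42. , 102.3]), array([171.1, 173.4, 178.9])]
flap 174 [array([-128.4, -120.7,  -72.9]), array([-8.2, 40.7, 89.7]), array([ 95.9, 102.8, 147.8])]
-- side
handle 74 [array([13.9, 24.1, 31.5]), array([-180.2, -175.2, -163.2]), array([120.4, 148.8, 164.9])]
fin 29 [array([-23.2, -13.8,  -3.7]), array([-242.7, -237.1, -232.1]), array([103. , 110.5, 118.8])]
block 17 [array([-20.1, -14.8,  -5.9]), array([-242.6, -240.2, -234. ]), array([ 78.6,  92.8, 101. ])]
guard 154 [array([-115.4,  -97.9,  -78.6]), array([-21. ,  29.6,  90.6]), array([171.1, 172.7, 178. ])]
flap 218 [array([-117.2,  -81.4,  -71.3]), array([-13.5,  30.5,  87.7]), array([ 94.3, 108.8, 149. ])]
-- wrist
handle 506 [array([11.7, 17.3, 30.1]), array([-176.1, -165. , -158.5]), array([120.2, 159.7, 163.9])]
fin 152 [array([-21.2, -13.1,  -4. ]), array([-236.7, -232.7, -228.6]), array([102.4, 109.7, 118.4])]
block 110 [array([-21.3, -14.1,  -3.6]), array([-236.8, -229.1, -228.2]), array([ 76.5,  89. , 101.3])]
guard 681 [array([-114.7,  -97.6,  -79.6]), array([-12.9,  -6.7,  -0.7]), array([171. , 172.5, 174.2])]
flap 545 [array([-127.3, -118.2,  -71.6]), array([-13. ,  -3.9,  19.3]), array([ 98. , 101.1, 147.4])]
shift [-0.0068  0.1188  0.0075] turn [-9.000e-02 -2.000e-02  9.002e+01]
now 10.1 [ 0.5002 -0.1566  0.3076] tool y 6.42 F [0.02 0.15 0.14] open 0.999 ff 0.0
```

View pics/c3.png

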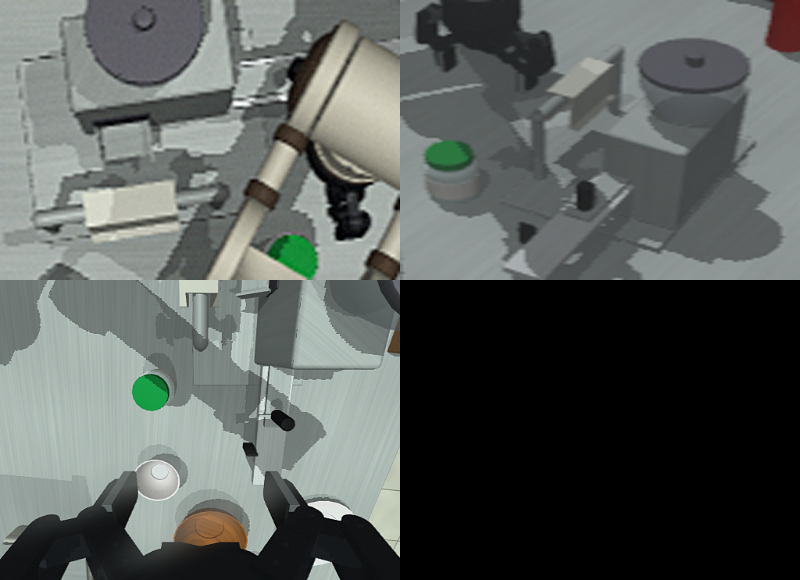

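The guard hangs astride the bar: top at z≈173 mm, flap mid at y≈40.7 mm, as it should be. The handle is at about (283,418) and the fin at (250,450) in the wrist tile. I'll turn the tool for the gate, pause with both in view, and measure the mark.

Call:
{"op": "drive_tool", "data": {
  "rows": [
    {"x": -0.02, "y": 0, "z": 0.01, "wx": 0, "wy": 0, "wz": 0, "gripper": 1},
    {"x": -0.02, "y": 0, "z": 0.02, "wx": 0, "wy": 0, "wz": 0, "gripper": 1},
    {"x": 0, "y": 0, "z": 0, "wx": 0, "wy": 0, "wz": 8.5, "gripper": 1},
    {"x": 0, "y": 0, "z": 0, "wx": 0, "wy": 0, "wz": 8.5, "gripper": 1},
    {"x": 0, "y": 0, "z": 0, "wx": 0, "wy": 0, "wz": 8.5, "gripper": 1},
    {"x": 0, "y": 0, "z": 0, "wx": 0, "wy": 0, "wz": 8.5, "gripper": 1},
    {"x": 0, "y": 0, "z": 0, "wx": 0, "wy": 0, "wz": 8.5, "gripper": 1},
    {"x": 0, "y": 0, "z": 0, "wx": 0, "wy": 0, "wz": 8.5, "gripper": 1}
  ]
}}

```text
t: 10.9
position: [0.5051, -0.1956, 0.2782]
eef_rot: [-2.9, -1.206, -0.0]
wrist_force: [0.8, -0.2, 0.6]
opening: 0.998
finger_force: 0.0
```

Call:
{"op": "drive_tool", "data": {
  "rows": [
    {"x": 0, "y": 0, "z": 0, "wx": 0, "wy": 0, "wz": 8.5, "gripper": 1},
    {"x": 0, "y": 0, "z": 0, "wx": 0, "wy": 0, "wz": 8.5, "gripper": 1},
    {"x": 0, "y": 0, "z": 0, "wx": 0, "wy": 0, "wz": 8.5, "gripper": 1},
    {"x": 0, "y": 0, "z": 0, "wx": 0, "wy": 0, "wz": 8.5, "gripper": 1},
    {"x": 0, "y": 0, "z": 0, "wx": 0, "wy": 0, "wz": 5, "gripper": 1},
    {"x": 0, "y": 0, "z": 0, "wx": 0, "wy": 0, "wz": 0, "gripper": 1},
    {"x": 0, "y": 0, "z": 0, "wx": 0, "wy": 0, "wz": 0, "gripper": 1}
  ]
}}

```text
t: 11.6
position: [0.5051, -0.1963, 0.2783]
eef_rot: [-3.136, -0.181, -0.0]
wrist_force: [0.2, 0.2, -0.4]
opening: 0.996
finger_force: 0.0
```

Run:
```python
from look import *
im=look("wrist");c=cams.get_calibration("wrist")
s=robot.sense();p=O+.020*ex-.165*ey;to(s,[*p,.27],-83.6)
dk=(im.max(2)<70).astype(np.uint8)
n,l,stt,ce=cv2.connectedComponentsWithStats(dk)
for i in range(1,n):
    if stt[i,4]>40:
        z=.117 ;q=disp(ray(c,*ce[i],z)[None])[0].round(1);print(stt[i],ce[i].round(1),q)
cv2.imwrite("pics/w4.png",cv2.cvtColor(im,4))
```

```text
-- wrist
handle 599 [array([11.7, 19.9, 29.9]), array([-178.3, -169.9, -159.8]), array([121.9, 162.1, 163.8])]
fin 200 [array([-20.7, -12.3,  -3.9]), array([-240.8, -233.4, -229. ]), array([106.1, 108.9, 118.8])]
block 34 [array([-20.6, -12. ,  -2.9]), array([-233.4, -229. , -228.9]), array([ 80. ,  94.6, 101.3])]
guard 1941 [array([-114.3,  -97.9,  -79.6]), array([-12.6,  12.7,  40.1]), array([171.1, 172.2, 173.9])]
flap 1586 [array([-113.6,  -80.2,  -71.8]), array([-13.3,  29. ,  85.5]), array([ 97.6, 101. , 149.2])]
shift [ 0.1185 -0.0331  0.0083] turn [-0.01 -0.    0.17]
now 11.65 [ 0.5051 -0.1965  0.2783] tool y -83.43 F [-0.4   0.15 -0.36] open 1.002 ff 0.0
[209  36  27  31 618] [222.   51.1] [  25.6 -165.6  117. ]
[  0  77 104   8 260] [46.3 79.9] [ -1.1  11.8 117. ]
[283  83  14  19 235] [289.3  92.5] [ -12.4 -232.9  117. ]
[407 108  20  43  70] [413.5 128.6] [ -48.1 -365.8  117. ]
[126 157  43  31  61] [145.3 173.4] [-97.9 -75.9 117. ]
[    0   255   512   129 33526] [255.4 342.3] [-338.7 -199.1  117. ]
```

View pics/w4.png

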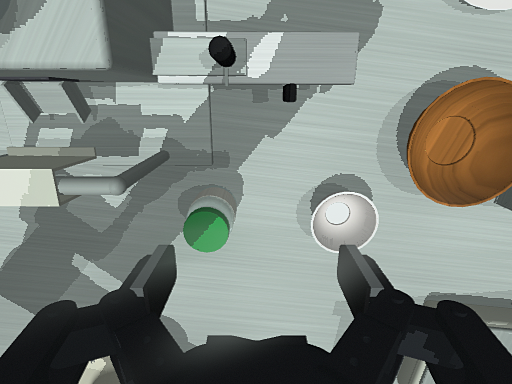

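In the wrist view the handle is at (222,51) and the fin/block at (289,92). Three views agree on the handle-to-fin spacing, about 65.7 mm. Now to the handle.

Call:
{"op": "drive_tool", "data": {
  "rows": [
    {"x": 0.02, "y": -0.006, "z": 0, "wx": 0, "wy": 0, "wz": 0, "gripper": 1},
    {"x": 0.035, "y": -0.01, "z": 0, "wx": 0, "wy": 0, "wz": 0, "gripper": 1},
    {"x": 0.035, "y": -0.01, "z": 0, "wx": 0, "wy": 0, "wz": 0, "gripper": 1},
    {"x": 0.0285, "y": -0.006, "z": 0, "wx": 0, "wy": 0, "wz": 0, "gripper": 1},
    {"x": 0, "y": 0, "z": 0, "wx": 0, "wy": 0, "wz": 0, "gripper": 1},
    {"x": 0, "y": 0, "z": 0.03, "wx": 0, "wy": 0, "wz": 0, "gripper": 1},
    {"x": 0, "y": 0, "z": 0.04, "wx": 0, "wy": 0, "wz": 0, "gripper": 1},
    {"x": 0, "y": 0, "z": 0.02, "wx": 0, "wy": 0, "wz": 0, "gripper": 1}
  ]
}}

```text
t: 12.45
position: [0.617, -0.1516, 0.1846]
eef_rot: [-3.134, -0.177, 0.008]
wrist_force: [0.5, -0.1, -1.0]
opening: 0.999
finger_force: 0.0
```

Run:
```python
from look import *
s=robot.sense();p=O+.020*ex-.166*ey;to(s,[*p,.128],-83.6)
im=look("wrist");look("side")
```

```text
shift [ 0.0025 -0.0002  0.0565] turn [-0.14  0.27  0.07]
now 12.45 [ 0.617  -0.1516  0.1846] tool y -83.53 F [ 0.46 -0.1  -0.96] open 0.999 ff 0.0
-- wrist
handle 964 [array([19.4, 28.1, 31.5]), array([-177.5, -168.4, -159.2]), array([121.2, 158.4, 163.4])]
fin 126 [array([-20.1,  -4.2,  -3. ]), array([-238.9, -232.9, -228.7]), array([102.3, 107.5, 117.2])]
block 113 [array([-18.9, -10.6,  -2.3]), array([-238.3, -229. , -225.2]), array([ 76.5,  97. , 101.8])]
guard 3 [array([-80.1, -79.1, -78.5]), array([18.3, 18.4, 19.4]), array([171.1, 171.2, 171.7])]
flap 2894 [array([-82.9, -80.9, -71.8]), array([-12.9,  35.6,  78.6]), array([ 98. , 107.4, 148.5])]
-- side
handle 76 [array([13.9, 23.8, 31.6]), array([-180.9, -174.6, -160.9]), array([121.6, 150.4, 164.8])]
fin 29 [array([-22.2, -11.4,  -3.1]), array([-244.2, -237.6, -232.6]), array([103.6, 110.2, 118.6])]
block 14 [array([-20.5, -15.4,  -9.1]), array([-242.5, -240.2, -238.3]), array([ 78.6,  89.8, 100.3])]
guard 0 
flap 3 [array([-119.2, -118.9, -115.2]), array([-10.8, -10.4, -10.3]), array([ 97. ,  99. , 102.4])]
```

Call:
{"op": "drive_tool", "data": {
  "rows": [
    {"x": 0.003, "y": 0.002, "z": 0.025, "wx": 0, "wy": 0, "wz": 0, "gripper": 1},
    {"x": 0, "y": 0, "z": 0.022, "wx": 0, "wy": 0, "wz": 0, "gripper": 1},
    {"x": 0, "y": 0, "z": 0.01, "wx": 0, "wy": 0, "wz": 0, "gripper": 1},
    {"x": 0, "y": 0, "z": 0, "wx": 0, "wy": 0, "wz": 0, "gripper": 0},
    {"x": 0, "y": 0, "z": 0, "wx": 0, "wy": 0, "wz": 0, "gripper": 0},
    {"x": 0, "y": 0, "z": 0, "wx": 0, "wy": 0, "wz": 0, "gripper": 0},
    {"x": 0, "y": 0, "z": 0, "wx": 0, "wy": 0, "wz": 0, "gripper": 0},
    {"x": 0, "y": 0, "z": 0, "wx": 0, "wy": 0, "wz": 0, "gripper": 0}
  ],
  "newtons": 60
}}

```text
t: 13.35
position: [0.623, -0.1535, 0.1328]
eef_rot: [-3.136, -0.175, -0.002]
wrist_force: [-0.6, 3.8, 3.3]
opening: 0.217
finger_force: 58.4
```

Call:
{"op": "drive_tool", "data": {
  "rows": [
    {"x": 0, "y": 0, "z": 0, "wx": 0, "wy": 0, "wz": 0, "gripper": 0},
    {"x": 0, "y": 0, "z": 0, "wx": 0, "wy": 0, "wz": 0, "gripper": 0},
    {"x": 0, "y": 0, "z": 0, "wx": 0, "wy": 0, "wz": 0, "gripper": 0},
    {"x": 0, "y": 0, "z": 0, "wx": 0, "wy": 0, "wz": 0, "gripper": 0},
    {"x": 0, "y": 0, "z": 0, "wx": 0, "wy": 0, "wz": 0, "gripper": 0}
  ]
}}

```text
t: 13.85
position: [0.623, -0.1535, 0.1328]
eef_rot: [-3.136, -0.176, -0.002]
wrist_force: [-1.5, 3.2, 6.1]
opening: 0.21
finger_force: 58.4
```

Run:
```python
from look import *
s=robot.sense();p=O+.020*ex-.166*ey;to(s,[*p,.128],-83.6);print(disp(s['position'][None]))
```

```text
shift [-0.0035 -0.0029  0.0048] turn [-0.01 -0.09  0.01]
now 13.85 [ 0.623  -0.1535  0.1328] tool y -83.59 F [-1.54  3.22  6.15] open 0.21 ff 58.403146862983704
[[  23.54259946 -168.8879451   132.7567071 ]]
```

Handle gripped. Pull along tool +y, stopping short of the mark.

Call:
{"op": "drive_tool", "data": {
  "rows": [
    {"x": 0, "y": 0.005, "z": 0, "wx": 0, "wy": 0, "wz": 0, "gripper": 0},
    {"x": 0, "y": 0.01, "z": 0, "wx": 0, "wy": 0, "wz": 0, "gripper": 0},
    {"x": 0, "y": 0.01, "z": 0, "wx": 0, "wy": 0, "wz": 0, "gripper": 0},
    {"x": 0, "y": 0.01, "z": 0, "wx": 0, "wy": 0, "wz": 0, "gripper": 0},
    {"x": 0, "y": 0.01, "z": 0, "wx": 0, "wy": 0, "wz": 0, "gripper": 0},
    {"x": 0, "y": 0.01, "z": 0, "wx": 0, "wy": 0, "wz": 0, "gripper": 0},
    {"x": 0, "y": 0.005, "z": 0, "wx": 0, "wy": 0, "wz": 0, "gripper": 0},
    {"x": 0, "y": 0, "z": 0, "wx": 0, "wy": 0, "wz": 0, "gripper": 0}
  ]
}}

```text
t: 14.65
position: [0.6296, -0.2122, 0.1327]
eef_rot: [-3.134, -0.175, -0.001]
wrist_force: [-2.1, 9.1, 7.1]
opening: 0.214
finger_force: 58.8
```

Run:
```python
from look import *
s=robot.sense();print(disp(s['position'][None]),s['wrist_force'],s['opening'],s['finger_force'])
T=[cv2.cvtColor(look(n),4) for n in("top","side","wrist")]
cv2.imwrite("pics/c5.png",np.vstack([np.hstack([cv2.resize(T[0][140:240,190:340],(400,280),interpolation=2),cv2.resize(T[1][200:270,200:270],(400,280),interpolation=2)]),np.hstack([cv2.resize(T[2],(400,300)),cv2.resize(T[2][100:300,150:416],(400,300))])]))
```

```text
[[  23.51717185 -227.92137241  132.69821118]] [-2.06991716  9.1093866   7.09308345] 0.21445005860804564 58.756622672080994
-- top
handle 15 [array([10.8, 13.2, 19.7]), array([-228.3, -219.5, -202.6]), array([121.2, 141.3, 155.3])]
fin 3 [array([-7.7, -7.1, -4.7]), array([-235.1, -231.4, -230.9]), array([108.5, 115.3, 115.5])]
block 3 [array([-3.6, -3.5, -2.9]), array([-254. , -250.5, -237.3]), array([ 90.6,  93.4, 100.4])]
guard 291 [array([-115.3,  -98.3,  -80.1]), array([-26.9,  39.5,  93. ]), array([171. , 173. , 178.1])]
flap 136 [array([-128.5, -122.5,  -72.5]), array([-8.4, 40. , 90. ]), array([ 93.5, 101.5, 139.5])]
-- side
handle 61 [array([16. , 30.2, 35.4]), array([-252.5, -230.8, -215.7]), array([123.4, 150. , 165.7])]
fin 30 [array([-22.5, -11.2,   2.9]), array([-240.8, -236. , -228.6]), array([102.8, 110.5, 120.1])]
block 19 [array([-19.9, -14.7,  -8. ]), array([-243. , -240.3, -237.7]), array([ 77.8,  92. , 101. ])]
guard 0 
flap 20 [array([-82.1, -77.6, -71. ]), array([56.9, 70.8, 87.1]), array([ 95.4,  99.9, 106.4])]
-- wrist
handle 3260 [array([14.1, 29.7, 35.4]), array([-250.1, -228.4, -206.6]), array([121.7, 156.5, 164.5])]
fin 0 
block 0 
guard 0 
flap 49 [array([-127.1, -121.6, -114.1]), array([-14.2, -12.8, -10.9]), array([ 97.1,  99.2, 101.2])]
```

View pics/c5.png

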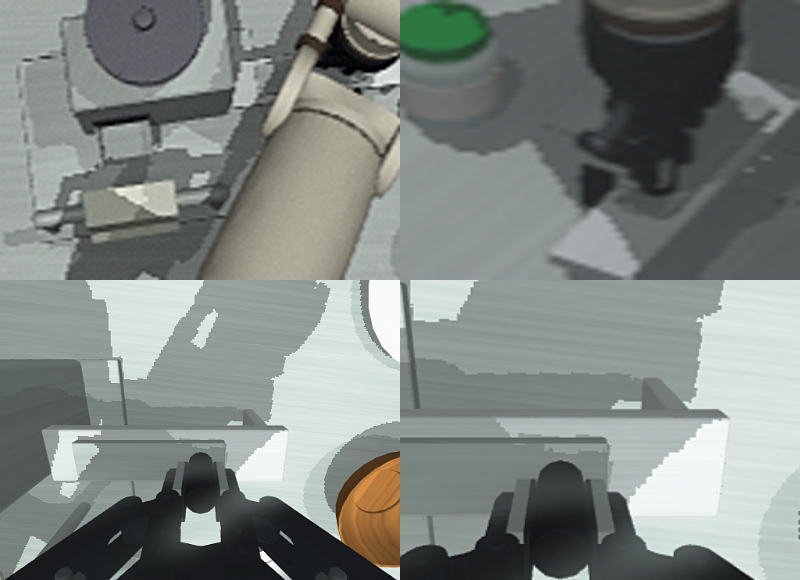

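Guard is still hanging and the handle is held with travel ≈ 59 mm. The spring force of about 9 N fits that. About 6.6 mm remains.

Call:
{"op": "drive_tool", "data": {
  "rows": [
    {"x": 0, "y": 0.0035, "z": 0, "wx": 0, "wy": 0, "wz": 0, "gripper": 0},
    {"x": 0, "y": 0.003, "z": 0, "wx": 0, "wy": 0, "wz": 0, "gripper": 0},
    {"x": 0, "y": 0, "z": 0, "wx": 0, "wy": 0, "wz": 0, "gripper": 0},
    {"x": 0, "y": 0, "z": 0, "wx": 0, "wy": 0, "wz": 0, "gripper": 0},
    {"x": 0, "y": 0, "z": 0, "wx": 0, "wy": 0, "wz": 0, "gripper": 0}
  ]
}}

```text
t: 15.3
position: [0.6302, -0.2178, 0.1327]
eef_rot: [-3.133, -0.176, -0.001]
wrist_force: [-3.5, 8.3, 7.7]
opening: 0.213
finger_force: 58.8
```

Run:
```python
from look import *
s=robot.sense();print(disp(s['position'][None]),s['wrist_force'],s['opening'],s['finger_force'],s['t'])
c=cams.get_calibration("wrist");im,d=cams.get_image("wrist");Q=disp(cloud(d,c).reshape(-1,3));rgb=im.reshape(-1,3).astype(int)
# handle top disc between the pads, z 160-164
st('handle top',Q,(rgb.max(1)<70)&(abs(Q[:,0]-20)<14)&(abs(Q[:,1]+234)<14)&(Q[:,2]>159)&(Q[:,2]<165))
c=cams.get_calibration("side");im,d=cams.get_image("side");Q=disp(cloud(d,c).reshape(-1,3));rgb=im.reshape(-1,3).astype(int)
st('side fin top',Q,(rgb.max(1)<70)&(abs(Q[:,0]+13)<9)&(abs(Q[:,1]+236)<14)&(Q[:,2]>112)&(Q[:,2]<121))
cv2.imwrite("pics/f6.png",cv2.resize(cv2.cvtColor(im[130:270,190:330],4),(700,600),interpolation=2))
```

```text
[[  23.49768825 -233.55609033  132.70385713]] [-3.50592757  8.33764684  7.7331633 ] 0.21299086222170144 58.811423778533936 15.3
handle top 1220 [array([13.2, 23.5, 31.7]), array([-243.9, -234.5, -225.6]), array([159.3, 162.2, 164.1])]
side fin top 11 [array([-19.2, -12.6,  -4.9]), array([-239.5, -237.4, -233.4]), array([112. , 117.2, 119.8])]
```

View pics/f6.png

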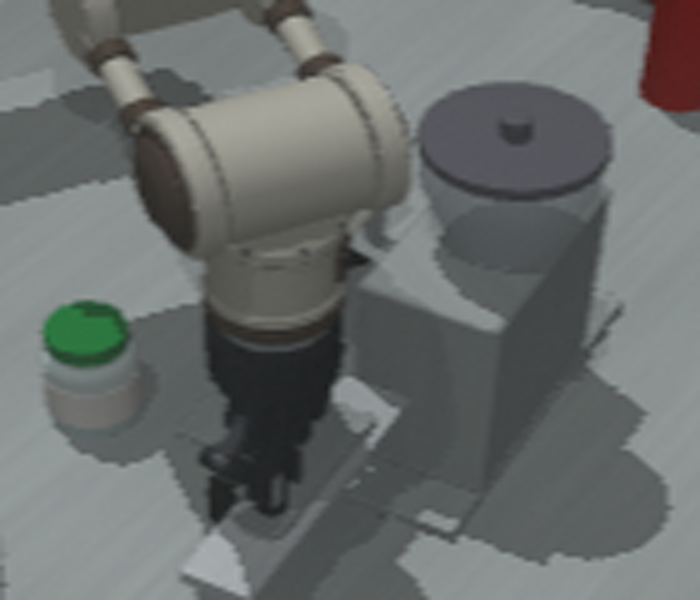

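The side view shows the handle beside the marker clip at about (220,500), jar upright and nothing disturbed. Estimates put the handle 0–1.5 mm short of the mark, so one small trim before handing in.

Call:
{"op": "drive_tool", "data": {
  "rows": [
    {"x": 0, "y": 0.001, "z": 0, "wx": 0, "wy": 0, "wz": 0, "gripper": 0},
    {"x": 0, "y": 0, "z": 0, "wx": 0, "wy": 0, "wz": 0, "gripper": 0},
    {"x": 0, "y": 0, "z": 0, "wx": 0, "wy": 0, "wz": 0, "gripper": 0},
    {"x": 0, "y": 0, "z": 0, "wx": 0, "wy": 0, "wz": 0, "gripper": 0}
  ]
}}

```text
t: 15.8
position: [0.6303, -0.2187, 0.1327]
eef_rot: [-3.133, -0.177, -0.001]
wrist_force: [-3.0, 8.9, 8.6]
opening: 0.211
finger_force: 58.9
```

Run:
```python
from look import *
from bench import order
s=robot.sense();print(disp(s['position'][None]),s['finger_force'])
print(order.job_done())
```

```text
[[  23.52676335 -234.44942845  132.70409218]] 58.87023746967316
the job is handed in; nothing more can be done
None
```

I handed the job in at 15.8 s: the guard hangs centred astride the bar, released, and the gate is held at the marker clip (within about 1 mm by my measurements); the result of the judging was not shown.

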